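Drive the brace pin home with a mallet

TASK

Take the rubber mallet from its round felt pad and drive the headed pin down through the fork and lug of the sloping rack brace until its head sits fully home on the collar; hit it only with the mallet, face square to the leaning pin, and keep the gripper off the pin. Then stand the mallet back on its pad, face down as it was, and let go. Leave the carton, the tape roll and the cutter where they are.

Things in the scene. Friction and masses are not known exactly. Their poses are not given: they have to be found in the camera images.
- rack: Fixed steel rack joint. Base plate 290 x 110 x 8 mm (x -170 to +120 mm), post 40 x 50 mm, 167 mm high, centred at x = +85 mm; a 40 mm wide brace slopes at 38 degrees from the pin down towards -x. Its fork (two plates 60 mm wide) holds the post's lug. Origin: underside of the base, below the centre of the fork's upper face, there 130 mm high. The pin leans 38 degrees, head end towards -x.
- pin_top (a point): Centre of the flat top of the pin's head; z runs along the pin, out of the fork (38 degrees from vertical), and it moves with the pin. The steel pin is 67 mm long: head 32 mm diameter, 11 mm thick, shank 16 mm. At the start the head's underside stands 26 to 36 mm above the collar (6 mm high, 32 mm wide, on the fork); seated, the top is 17 mm above the fork's upper face.
- pin: The headed pin; origin at the centre of the underside of its head (disc 32 mm diameter, 11 mm thick), z along the pin, out of the fork.
- pin_depth (a joint): How far the pin has been driven in along its axis, m: 0 = standing 36 mm proud of the collar, 0.036 = head resting on the collar. A sprung collar holds it with 8 to 10 N of drag; it stays where it is driven.
- mallet: Loose mallet, 0.4 kg, 200 mm long: black rubber head, a cylinder 60 mm in diameter and 72 mm high; pale wooden handle 24 mm wide (y), 26 mm high (z). It starts standing on its striking face, handle level. Origin: centre of that lower face; z along the head's axis, up; the handle runs towards -x, centre line at z = 36 mm, from x = -30 to -170 mm.
- mallet_grip (a point): Point on the handle's centre line, 60 mm from the head's axis (30 mm outside the head), axes as the mallet's: a good place to hold, closing along y.
- pad: Fixed round grey felt pad for the mallet, 130 mm diameter, 6 mm thick; origin at the centre of its underside on the table.
- carton: Bystander: closed cardboard box 150 x 120 x 70 mm; origin at the centre of its underside.
- tape_roll: Bystander: roll of packing tape lying flat, 100 mm diameter, 48 mm high; origin at the centre of its underside.
- cutter: Bystander: box cutter with a grey handle and steel nose, 150 x 30 x 22 mm, lying flat along its x; origin at its underside, about the middle.
There are look-alikes about, which are no part of the job. There is more than one size of the mallet; the one meant has the size given above.

How it is judged:
By the outcome, as a careful person would: the job done as asked, in the order asked, and still so for the second after the job is handed in, with the robot touching nothing.
It also fails if it takes over 46 s, if anything falls off the work surface, if the arm or the gripper's body presses on something with over 40 N, if the wrist force passes 120 N, or if a joint passes its speed limit or range.

ROBOT

A 6-joint arm with a two-finger parallel gripper is mounted at the origin on the work surface. World frame = base frame: x ahead of the robot, y to its left, z up, the work surface at z = 0. Lengths are in m, angles in rad, forces in N, time in s.
With the tool pointing down it reaches from about 0.325 to 0.925 m from the base axis. Payload 3.1 kg.
Tool frame: the origin (TCP) lies at the very end of the fingers, on their centre line; the grasp point (between the pads) lies 19 mm behind it (r.pinch_z is the distance from the TCP to the grasp point, in m); z points along the fingers, y is the line along which they close (so a half turn about z gives the same grasp; the last joint's range is limited). The gripper opens to 85 mm and grips with 20 to 120 N. Pads are 22 mm wide; open, the fingers measure 114 mm over their backs; the gripper's body (76 mm by 85 mm) begins 54 mm behind the grasp point. The pads swing forward as they close: fully open they stand 13 mm farther back than shut.
Start: joints at [-1.251, 0.217, 1.613, -0, 1.311, -0.112], TCP at [0.262, -0.568, 0.2] pointing down, gripper open.
Joint ranges: [-2.75, 2.75], [-0.78, 2.1], [0.31, 2.55], [-1.13, 4.27], [0.13, 2.63], [-2.58, 2.58]. Speed limits (rad/s): [2.79, 2.79, 3.14, 3.14, 3.14, 3.14].

INTERFACE

Orientations are given as a unit quaternion [x, y, z, w].
In Python, from plant import r gives the robot as it stands.
- The arm moves only by the tool drive_tool, never from a script. Its argument "series" is a list that holds one entry, the list of rows, each a list of 7 numbers: the finger opening in m, from 0 to 0.0854, then the shift along the tool's x, y, z in m, then the turn, a rotation vector about the tool's x, y, z in rad. A call has 1 to 12 rows; each row shifts and turns the commanded pose from where the row before left it, along the tool's axes as they then stand; what a row does not reach is not made up. A row lasts 1/12 s, in which the tool goes at most 41.7 mm and 7.16 degrees, less where a joint would pass 70% of its speed; a pose out of reach is approached as far as the arm can. A call with a gripper value outside its range is refused whole. The fingers move at their own pace and stop on an object; "squeeze" is the grip in N (left out, the last holds). Time passes only in rows, so rows that do not move let the fingers close. It gives the time, the measured TCP pose, the force, the opening and the grip force at its end, in the units of the state.
- r.sense(): the state, without advancing time (a new reading comes with each control period).
- r.get_image(name): name is "scene" or "top"; returns the picture (384x512x3 uint8, red, green, blue); there is no depth.
- r.calibration(name): a dict with "intrinsics" (3x3 intrinsics, pixels), "k1" (the pictures are not rectified: a ray, as slopes to the right and down, at radius r is drawn at 1 + k1 r^2 times it, then the intrinsics apply), "rvec" (rotation vector, rad) and "tvec" (3), from world to camera coordinates, as OpenCV has them. Camera axes: x right, y down, z forward; pixel columns grow to the right and rows downward; lengths in m; the calibration is good to about 2 mm. A picture is of the moment at which its call begins. calibration takes no time and is no camera call.
- r.sign_off(): hands the job in; it is judged then, once.
The state is a dict: "time_s": time; "joint_pos": joint angles; "qd": joint speeds; "tau": joint torques, N m; "position": TCP position; "tcp_rot": TCP orientation; "contact_force": force on the tool from outside, world axes, zero at the start; "ft_torque": the same for the moment, N m; "gripper_width": finger opening in m; "grip_force": force on a finger pad.
Only numpy, scipy, OpenCV 4.12 (cv2) and the standard library are available. Lean on these libraries where they do the work, as an engineer would, in place of code of your own. Each camera call takes 0.05 s, during which the arm holds its last target. There are 200 camera calls.

## Working session

There is one attempt and no reset: what is moved stays moved. The work goes in short steps, Python scripts to look and compute and a tool call to move; the robot and the scene stay as the last step left them, time stands still between calls to the robot, and variables do not carry over. Pictures are saved under pics/ and viewed, at most 10 in all, crops included, and the job is handed in when it is done.

Besides the shell and the picture viewer there is one more tool, called after ">>>" as name(argument=value, ...), one argument or row to a line, values as JSON. drive_tool: Moves the arm, as the interface text tells. Its arguments: {"type":"object","properties":{"series":{"type":"array"},"squeeze":{"type":"number"}},"required":["series"]}

```bash
mkdir -p pics; ls
cat > h.py <<'E'
import numpy as np, cv2
from plant import r
def cal(n):
    c=r.calibration(n); K=np.array(c["intrinsics"]);R=cv2.Rodrigues(np.array(c["rvec"],float))[0];t=np.array(c["tvec"],float).ravel()
    return K,float(c["k1"]),R,t
def ray(n,u,v):
    K,k,R,t=cal(n)
    p=cv2.undistortPoints(np.array([[[u,v]]],float),K,np.array([k,0,0,0,0.]))[0,0]
    return -R.T@t, R.T@np.array([p[0],p[1],1])
def onz(n,u,v,z):
    o,d=ray(n,u,v); return o+d*(z-o[2])/d[2]
def proj(n,P):
    c=r.calibration(n);K,k,R,t=cal(n)
    return cv2.projectPoints(np.array(P,float).reshape(-1,1,3),np.array(c["rvec"],float),t,K,np.array([k,0,0,0,0.]))[0][:,0]
def two(a,b):
    (o1,d1),(o2,d2)=ray("scene",*a),ray("top",*b)
    s=np.linalg.lstsq(np.c_[d1,-d2],o2-o1,rcond=None)[0]
    p,q=o1+d1*s[0],o2+d2*s[1]; return (p+q)/2,np.linalg.norm(p-q)
E
python3 - <<'E'
from h import *
for n in("scene","top"):
    im=r.get_image(n); cv2.imwrite(f"pics/{n}0.png",cv2.resize(im[:,:,::-1],(800,600),interpolation=cv2.INTER_CUBIC)); np.save(n+"0.npy",im)
    print(n,ray(n,256,192),cal(n)[:2])
print(r.sense())
E
```

```text
pics
scene (array([0.95102024, 0.39063059, 1.20842935]), array([-0.33892487, -0.3707004 , -0.86476539])) (array([[430.23060397,   0.        , 251.920919  ],
       [  0.        , 430.23060397, 190.16752854],
       [  0.        ,   0.        ,   1.        ]]), -0.08523377800194684)
top (array([ 0.33683649, -0.09454834,  1.59797892]), array([ 0.14965438, -0.00670807, -0.98903187])) (array([[464.76528596,   0.        , 255.48957581],
       [  0.        , 464.76528596, 203.61108695],
       [  0.        ,   0.        ,   1.        ]]), -0.16379446109795068)
{'time_s': 0.1, 'joint_pos': array([-1.25125815e+00,  2.17638226e-01,  1.61478881e+00,  8.03586284e-06,
        1.31129825e+00, -1.12223169e-01]), 'qd': array([ 0.00101377, -0.00421126, -0.00292875, -0.00027313, -0.00134076,
        0.00077785]), 'tau': array([-4.15621416e-04, -3.98074651e+01, -3.04970241e+01, -2.01338921e-04,
        4.20357595e-03, -1.28112194e-05]), 'position': array([ 0.26130045, -0.56687364,  0.19861613]), 'tcp_rot': array([ 9.76787792e-01,  2.14206611e-01, -1.06472752e-04, -1.06099793e-03]), 'contact_force': array([-0.06767532, -0.58982692, -0.06838158]), 'ft_torque': array([-0.01906736, -0.04924774, -0.03624935]), 'grip_force': 0.0, 'gripper_width': 0.08582804083199477}
```

View pics/scene0.png

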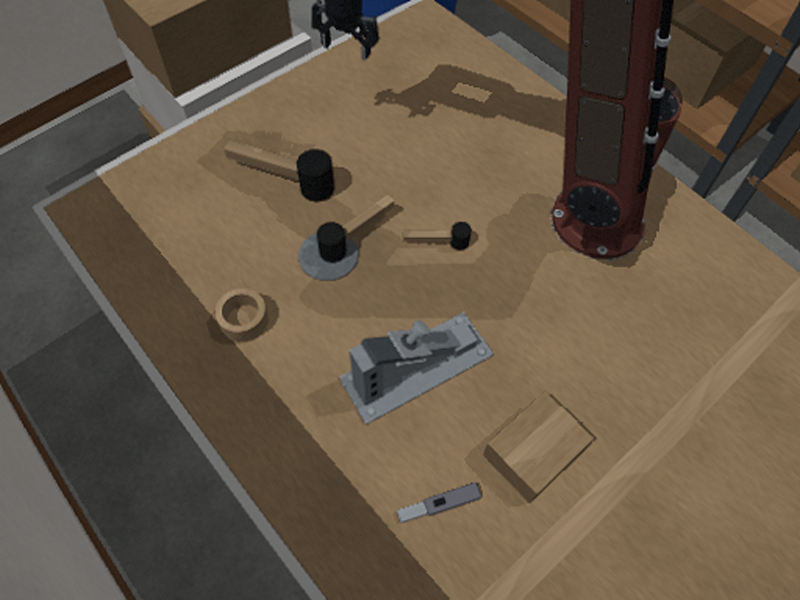

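View pics/top0.png

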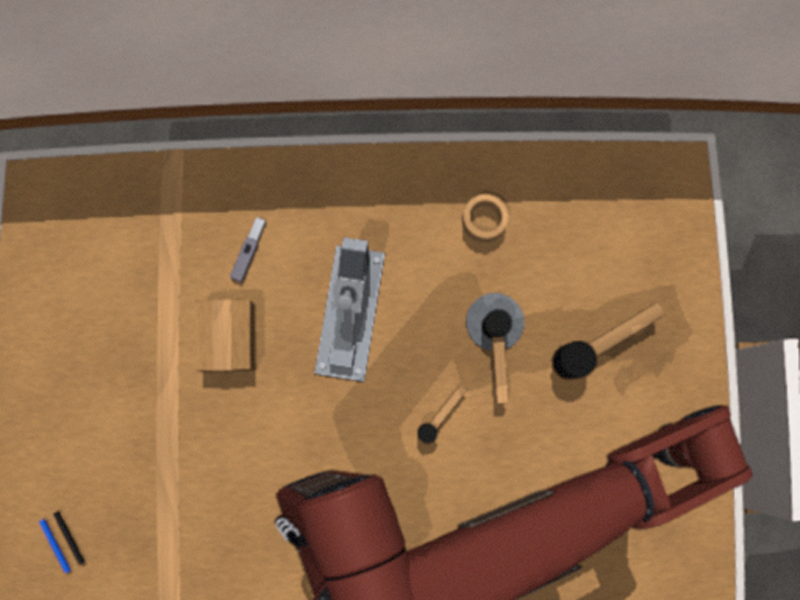

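The scene picture shows three mallets: the large one at (315,175), the one on the grey pad at (330,243) and the small one at (460,235). The top picture has them at (575,360), (497,323) and (428,433). I expect the pad one to match the 60 mm head and 200 mm length, so I'll measure it and confirm in a crop. The rack is at (415,365) in scene and (350,310) in top, with its post end up/left.

Run:
```python
from h import *
S=np.load("scene0.npy");T=np.load("top0.npy")
for n,im in(("scene",S),("top",T)):
    m=(im.max(2)<38).astype(np.uint8)
    N,l,st,c=cv2.connectedComponentsWithStats(m)
    for i in range(1,N):
        if 40<st[i,4]<900: 
            x,y=c[i]; print(n,"black",st[i],c[i].round(1),onz(n,*c[i],.078 if n=="top" else .042).round(3))
    hsv=cv2.cvtColor(im,cv2.COLOR_RGB2HSV)
    g=((hsv[:,:,1]<60)&(hsv[:,:,2]>55)).astype(np.uint8)
    N,l,st,c=cv2.connectedComponentsWithStats(g)
    for i in range(1,N):
        if 150<st[i,4]<8000:
            pts=np.argwhere(l==i)[:,::-1].astype(np.float32)
            print(n,"grey",st[i],c[i].round(1),np.round(cv2.minAreaRect(pts),1) if 0 else cv2.boxPoints(cv2.minAreaRect(pts)).round(1).tolist())
def cr(im,x,y,w,h): return cv2.resize(im[y:y+h,x:x+w,::-1],(400,300),interpolation=cv2.INTER_CUBIC)
cv2.imwrite("pics/crop0.png",np.vstack([np.hstack([cr(S,210,190,120,90),cr(T,190,145,128*1,96)]),np.hstack([cr(S,180,80,128,96),cr(T,265,170,128,96)])]))
```

```text
scene black [200   0  42  37 747] [220.8  13.6] [ 0.041 -0.865  0.042]
scene black [389   0  17  64 104] [401.   36.2] [-0.446 -0.288  0.042]
scene black [418   0  13  25 217] [424.6  10.8] [-0.664 -0.33   0.042]
scene black [415  23  17  35 257] [421.2  43. ] [-0.48  -0.209  0.042]
scene black [450  24  62 103 185] [481.7  73.6] [-0.533  0.053  0.042]
scene black [491  64  19  22 110] [498.3  76.1] [-0.577  0.103  0.042]
scene black [395  67   5  38  42] [397.5  85.6] [-0.213 -0.118  0.042]
scene black [190  96  24  33 635] [201.7 111.8] [ 0.428 -0.481  0.042]
scene black [203 142  19  26 389] [212.1 154.7] [ 0.512 -0.311  0.042]
scene black [288 142  14  18 181] [294.5 150.7] [ 0.292 -0.148  0.042]
scene black [377 159  28   7  45] [389.1 162.9] [0.084 0.089 0.042]
scene grey [ 292    0   72   61 1464] [333.2  26.8] [[288.70001220703125, 7.599999904632568], [301.8999938964844, -10.600000381469727], [374.79998779296875, 42.29999923706055], [361.70001220703125, 60.5]]
scene grey [451  92  39  44 510] [468.8 114. ] [[449.5, 127.30000305175781], [477.5, 85.30000305175781], [489.8999938
[... 1484 characters left out ...]
078]
top black [200 306  30  12  85] [215.1 310.7] [0.182 0.036 0.078]
top black [ 36 328  17  32  54] [ 44.3 343.8] [0.071 0.615 0.078]
top black [184 340  13  10  71] [190.1 345.2] [0.072 0.119 0.078]
top grey [147 139  23  41 334] [158.2 159.9] [[146.5, 177.10000610351562], [162.8000030517578, 137.8000030517578], [170.60000610351562, 141.10000610351562], [154.3000030517578, 180.39999389648438]]
top grey [ 201  152   45   92 2746] [223.6 199.1] [[200.8000030517578, 239.0], [215.60000610351562, 150.60000610351562], [247.1999969482422, 155.89999389648438], [232.5, 244.1999969482422]]
top grey [298 188  38  36 729] [315.9 203.7] [[298.0, 188.0], [335.0, 188.0], [335.0, 223.0], [298.0, 223.0]]
```

View pics/crop0.png

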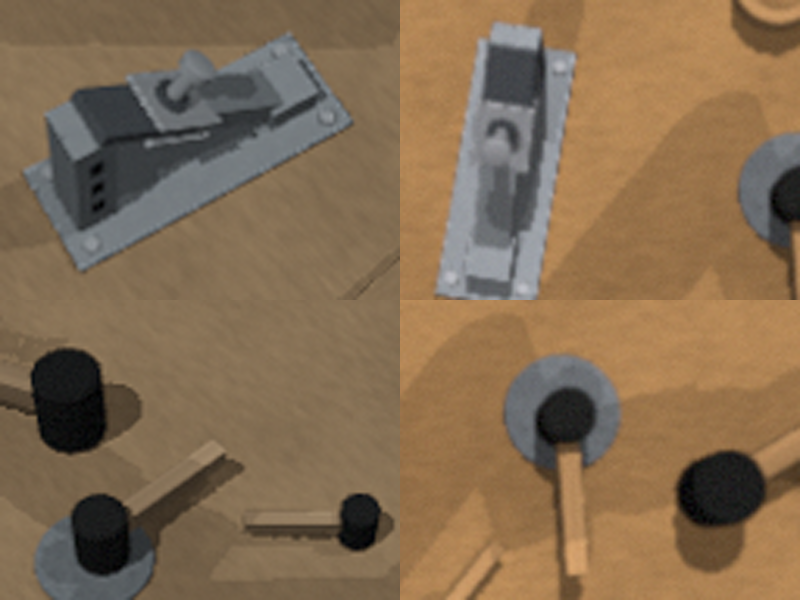

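The crop confirms it: the pad mallet (black head at top (317,207), 18 px ≈ 59 mm wide) is the 60 mm one. The one at (367,230) is about 78 mm and the one at (273,277) about 37 mm. The pin is visible, leaning, at scene (268,210) and top (221,193).

```bash
cat > geo.py <<'E'
from h import *
sc=dict(pl=(217.2,241.9),pr=(234.6,271),br=(315.6,226.6),bl=(297,200.5))
tp=dict(pl=(246.3,162),bl=(233.6,243.8),br=(202.2,240))
E
python3 - <<'E'
from geo import *
for k,v in sc.items(): print("scene",k,onz("scene",*v,.008).round(4))
for k,v in tp.items(): print("top",k,onz("top",*v,.008).round(4))
P={k:onz("scene",*v,.008)[:2] for k,v in sc.items()}
L=lambda a,b:np.linalg.norm(P[a]-P[b])
print("len",L("pl","bl"),L("pr","br"),"wid",L("pl","pr"),L("bl","br"))
print("pin two",two((268.5,210.4),(221,193)))
# mallet/pad
T=np.load("top0.npy");S=np.load("scene0.npy")
for n,im in(("scene",S),("top",T)):
    hsv=cv2.cvtColor(im,cv2.COLOR_RGB2HSV)
    g=(((hsv[:,:,1]<60)&(hsv[:,:,2]>55))|(im.max(2)<38)).astype(np.uint8)
    x0,y0,x1,y1=(185,138,235,190) if n=="scene" else(295,185,340,228)
    gg=np.zeros_like(g);gg[y0:y1,x0:x1]=g[y0:y1,x0:x1]
    c=max(cv2.findContours(gg,0,2)[0],key=cv2.contourArea)
    c=cv2.convexHull(c); 
    if n=="scene": c=c[c[:,0,1]>163]   # lower part of pad only
    w=np.array([onz(n,u,v,.006) for u,v in c[:,0]])
    A=np.c_[2*w[:,:2],np.ones(len(w))];s=np.linalg.lstsq(A,(w[:,:2]**2).sum(1),rcond=None)[0]
    print(n,"pad",s[:2].round(4),"R",np.sqrt(s[2]+s[0]**2+s[1]**2))
    m=(cv2.inRange(hsv,(8,60,90),(25,255,255)))
    print(n)
print("handle end",onz("top",321.3,257.,.055),"head",onz("top",317,207.3,.078))
E
```

```text
scene pl [ 0.684  -0.0669  0.008 ]
scene pr [0.7021 0.0384 0.008 ]
scene br [0.4198 0.0886 0.008 ]
scene bl [ 0.4006 -0.0158  0.008 ]
top pl [ 0.6841 -0.0739  0.008 ]
top bl [ 0.4003 -0.0248  0.008 ]
top br [0.4155 0.0826 0.008 ]
len 0.28797934333249503 0.2866759054731817 wid 0.106874536750741 0.10617932854954372
pin two (array([0.55275308, 0.0064804 , 0.15986015]), np.float64(0.00305885861536354))
scene pad [ 0.5248 -0.3119] R 0.06509439230578148
scene
top pad [ 0.5259 -0.3136] R 0.06400131690008616
top
handle end [ 0.34776869 -0.31669198  0.055     ] head [ 0.51140054 -0.30518052  0.078     ]
```

Run:
```python
from h import *
T=np.load("top0.npy");S=np.load("scene0.npy")
def circ(w):
    A=np.c_[2*w[:,:2],np.ones(len(w))];s=np.linalg.lstsq(A,(w[:,:2]**2).sum(1),rcond=None)[0]
    return s[:2],np.sqrt(s[2]+s[0]**2+s[1]**2)
for n,im,seed,hb in(("scene",S,(263,232),(203,142,222,168)),("top",T,(223,199),(309,199,327,217))):
    cam=-cal(n)[2].T@cal(n)[3]
    hsv=cv2.cvtColor(im,cv2.COLOR_RGB2HSV)
    g=((hsv[:,:,1]<60)).astype(np.uint8)
    N,l,st,c=cv2.connectedComponentsWithStats(g)
    i=l[seed[1],seed[0]]; print(n,st[i])
    cs=max(cv2.findContours((l==i).astype(np.uint8),0,1)[0],key=cv2.contourArea)[:,0]
    w=np.array([onz(n,*p,.008) for p in cs])[:,:2]
    # edges: lines through contour points near each approximate edge, RANSAC-ish refit
    if n=="scene": C=np.array([[.684,-.0669],[.7021,.0384],[.4198,.0886],[.4006,-.0158]])
    else: C=np.array([[.684,-.074],[.700,.033],[.4155,.0826],[.4003,-.0248]])
    for a,b,nm in((0,1,"post end"),(1,2,"left"),(2,3,"brace end"),(3,0,"right")):
        p,q=C[a],C[b];L=np.linalg.norm(q-p);d=(q-p)/L;nn=np.array([-d[1],d[0]])
        t=(w-p)@d;e=(w-p)@nn
        k=(t>.1*L)&(t<.9*L)&(abs(e)<.012)
        for _ in range(5):
            f=np.polyfit(t[k],e[k],1);res=e-np.polyval(f,t);k=(t>.1*L)&(t<.9*L)&(abs(res)<.0025)
        m=p+d*L/2+nn*np.polyval(f,L/2)
        print(nm,k.sum(),"mid",m.round(4),"angle",np.degrees(np.arctan2(*(d+nn*f[0])[::-1])).round(2))
    m=np.zeros(g.shape,np.uint8);x0,y0,x1,y1=hb;m[y0:y1,x0:x1]=(im.max(2)<45)[y0:y1,x0:x1]
    c=cv2.convexHull(max(cv2.findContours(m,0,1)[0],key=cv2.contourArea))[:,0]
    w=np.array([onz(n,*p,.078) for p in c])[:,:2]
    far=(w-[.52,-.31])@((np.array([.52,-.31])-cam[:2])/np.linalg.norm(np.array([.52,-.31])-cam[:2]))
    k=far>(-.005)
    print("head top",circ(w[k]),k.sum())
    # handle in top: wood pixels brighter than table
```

```text
scene [ 217  199   99   73 3737]
post end 24 mid [ 0.6942 -0.0144] angle 79.92
left 65 mid [0.5607 0.0622] angle 169.8
brace end 21 mid [0.4096 0.0365] angle -100.36
right 16 mid [ 0.5414 -0.0464] angle -10.97
head top (array([ 0.51366808, -0.30851926]), np.float64(0.027299550404488906)) 9
top [ 201  152   45   92 2770]
post end 10 mid [ 0.696  -0.0211] angle 77.03
left 65 mid [0.5582 0.0606] angle 169.83
brace end 25 mid [0.41   0.0286] angle -100.19
right 66 mid [ 0.5428 -0.0457] angle -10.33
head top (array([ 0.51436157, -0.31067319]), np.float64(0.02598496218847456)) 8
```

The measurements agree across the two views.

| Item | Position (x, y) in m | Yaw |
|---|---|---|
| Rack origin | (0.577, 0.003) | −10.2° |
| Pad centre | (0.525, −0.313) | n/a |
| Mallet head | (0.515, −0.311) | about 2° |

The rack plate measures 290 × 109 mm and the pad radius 64.5 mm, both as given. I'll turn the tool and go above the handle first.

>>> drive_tool(
  series=[
    [[0.0854,0,0,0,0,0,0.099],[0.0854,0,0,0,0,0,0.099],[0.0854,0,0,0,0,0,0.099],[0.0854,0,0,0,0,0,0.099],[0.0854,0.0262,-0.0309,0.004,0,0,0],[0.0854,0.0262,-0.0309,0.004,0,0,0],[0.0854,0.0262,-0.0309,0.004,0,0,0],[0.0854,0.0262,-0.0309,0.004,0,0,0],[0.0854,0.0262,-0.0309,0.004,0,0,0],[0.0854,0.0262,-0.0309,0.004,0,0,0],[0.0854,0.0262,-0.0309,0.004,0,0,0],[0.0854,0.0262,-0.0309,0.004,0,0,0]],
  ],
  squeeze=110,
)

```text
time_s: 1.1
position: [0.4628, -0.3111, 0.1672]
tcp_rot: [1.0, 0.018, -0.0, -0.0]
contact_force: [0.7, 0.1, 1.0]
gripper_width: 0.0854
grip_force: 0.0
```

>>> drive_tool(
  series=[
    [[0.0854,0,0.0015,0.03,0,0,0],[0.0854,0,0,0.03,0,0,0],[0.0854,0,0,0.03,0,0,0],[0.0854,0,0,0.03,0,0,0],[0.0854,0,0,0.016,0,0,0],[0.0854,0,0,0.009,0,0,0],[0.0854,0,0,0,0,0,0]],
  ],
)

```text
time_s: 1.68
position: [0.4602, -0.3127, 0.0198]
tcp_rot: [1.0, 0.018, -0.002, -0.002]
contact_force: [-0.5, 0.9, -0.5]
gripper_width: 0.0856
grip_force: 0.0
```

Run:
```python
from h import *
s=r.sense();print(s["position"],s["joint_pos"],s["contact_force"])
S=r.get_image("scene");T=r.get_image("top")
def cr(im,x,y): return cv2.resize(im[y:y+96,x:x+96,::-1],(400,400),interpolation=cv2.INTER_CUBIC)
cv2.imwrite("pics/grasp1.png",np.hstack([cr(S,175,90),cr(T,270,180)]))
print(proj("scene",[.462,-.3128,.042]),r.pinch_z)
```

```text
[ 0.46016233 -0.31272755  0.0198387 ] [-7.23037020e-01  3.00583952e-01  1.88704602e+00 -3.55203182e-05
  9.59985559e-01  8.11911533e-01] [-0.49536786  0.85452921 -0.47334417]
[[223.62955185 146.38978081]] 0.0187
```

View pics/grasp1.png

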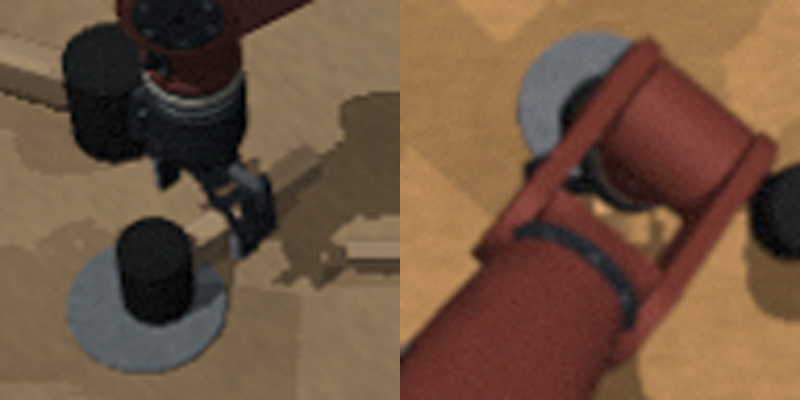

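In the scene half of the crop the fingers straddle the pale handle near (235,225), just clear of the black head at (155,270) on its pad. I'll close the gripper and lift.

>>> drive_tool(
  series=[
    [[0.0,0,0,0,0,0,0],[0.0,0,0,0,0,0,0],[0.0,0,0,0,0,0,0],[0.0,0,0,0,0,0,0],[0.0,0,0,0,0,0,0],[0.0,0,0,0,0,0,0],[0.0,0,0,0,0,0,0],[0.0,0,0,0,0,0,0],[0.0,0,0,0,0,0,0]],
  ],
  squeeze=110,
)

```text
time_s: 2.53
position: [0.4625, -0.3148, 0.0232]
tcp_rot: [1.0, 0.018, 0.0, 0.0]
contact_force: [-1.2, -0.1, 3.5]
gripper_width: -0.0001
grip_force: 1.7
```

The fingers closed on nothing (width 0), so I'll look before doing anything else.

Run:
```python
from h import *
S=r.get_image("scene");T=r.get_image("top")
def cr(im,x,y): return cv2.resize(im[y:y+72,x:x+96,::-1],(800,600),interpolation=cv2.INTER_CUBIC)
cv2.imwrite("pics/grasp2.png",cr(S,175,105))
s=r.sense();print(s["position"],s["gripper_width"],s["grip_force"],s["contact_force"])
print(proj("scene",s["position"]))
```

```text
[ 0.46242037 -0.3147961   0.02317459] -0.00011655359875698766 2.0030307542765513 [-0.14749386  1.15245567  3.57493441]
[[223.42065145 149.38548051]]
```

View pics/grasp2.png

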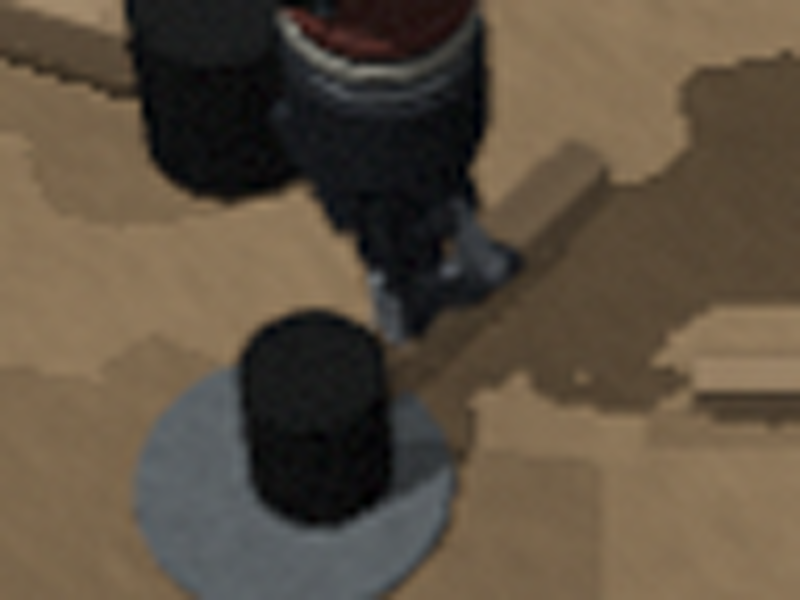

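The two fingers still look about 13 px (≈38 mm) apart around the handle at (390–500, 260–330), which contradicts the zero width reading. A small lift will show whether the mallet is held.

>>> drive_tool(
  series=[
    [[0.0,0,0,-0.005,0,0,0],[0.0,0,0,-0.015,0,0,0],[0.0,0,0,-0.02,0,0,0],[0.0,0,0,-0.02,0,0,0],[0.0,0,0,0,0,0,0],[0.0,0,0,0,0,0,0]],
  ],
)

```text
time_s: 3.13
position: [0.4634, -0.3156, 0.0841]
tcp_rot: [1.0, 0.018, 0.001, 0.001]
contact_force: [0.1, 0.0, -0.4]
gripper_width: -0.0001
grip_force: 0.0
```

Run:
```python
from h import *
S=r.get_image("scene")
def cr(im,x,y): return cv2.resize(im[y:y+72,x:x+96,::-1],(800,600),interpolation=cv2.INTER_CUBIC)
cv2.imwrite("pics/grasp3.png",cr(S,175,105))
s=r.sense();print(s["position"],s["gripper_width"],s["grip_force"],s["contact_force"],s["ft_torque"])
print(proj("scene",s["position"]))
```

```text
[ 0.4622963  -0.31468484  0.08267448] 3.763621624724642e-05 0.0 [-0.45728323 -0.02677883  0.92979849] [-0.04212811  0.04561011  0.00400674]
[[222.62973045 138.69923608]]
```

View pics/grasp3.png

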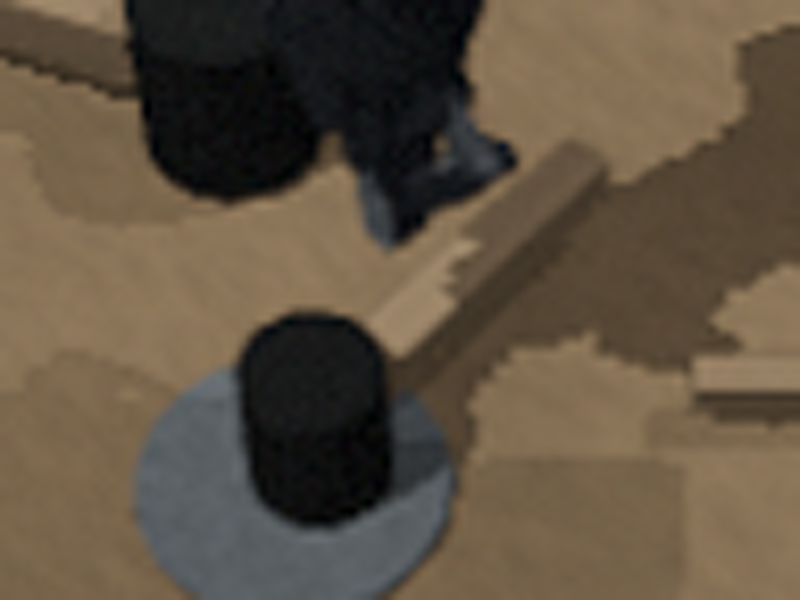

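The lift settles it: the fingers are shut and empty. The tip is at crop (390,245), about 4 px above where the reported TCP projects (397,281), and the handle runs from (390,340) to (590,150). I'll check where the handle and fingertip really are.

Run:
```python
from h import *
f=lambda a,b:(175+(a+.5)/8.333-.5,105+(b+.5)/8.333-.5)
for nm,c in dict(endL=(572,140),endR=(607,167),nearL=(368,325),nearR=(410,357)).items():
    print(nm,onz("scene",*f(*c),.055).round(4))
for z in(.083,.095,.11): print("tip if z",z,onz("scene",*f(390,245),z).round(4))
S0=np.load("scene0.npy");S=r.get_image("scene");T=r.get_image("top")
print("head shift",np.abs(S[140:170,203:222].astype(int)-S0[140:170,203:222]).mean())
m=(S.max(2)<38).astype(np.uint8);N,l,st,c=cv2.connectedComponentsWithStats(m)
for i in range(1,N):
    if 300<st[i,4]<500: print(st[i],c[i])
s=r.sense();print(s["position"],s["tcp_rot"],s["joint_pos"])
```

```text
endL [ 0.3499 -0.3451  0.055 ]
endR [ 0.348 -0.325  0.055]
nearL [ 0.4727 -0.3245  0.055 ]
nearR [ 0.4697 -0.3014  0.055 ]
tip if z 0.083 [ 0.4536 -0.3324  0.083 ]
tip if z 0.095 [ 0.4589 -0.3247  0.095 ]
tip if z 0.11 [ 0.4655 -0.3151  0.11  ]
head shift 7.719298245614035
[204 143  18  25 384] [212.59375    154.86197917]
[ 0.46125803 -0.31377296  0.08124716] [ 9.99839083e-01  1.78906824e-02 -9.88389039e-04 -8.68550531e-04] [-7.23128977e-01  2.09787996e-01  1.86194331e+00 -6.01191725e-05
  1.07249239e+00  8.11912847e-01]
```

Run:
```python
from h import *
from scipy.spatial.transform import Rotation as Ro
def tips(p,q,w,back): 
    R=Ro.from_quat(q).as_matrix(); return [p+R@np.array([0,s*w/2,-back]) for s in(1,-1)]
p=np.array([.2613,-.5669,.1986]);q=[.97679,.21421,-.0001,-.001]
print("start, 800px scale",proj("scene",tips(p,q,.0958,.013))*1.5625, proj("scene",p)*1.5625)
p=np.array([.4602,-.3127,.0198]);q=[1,.018,-.002,-.002]
print("grasp1 crop",(proj("scene",tips(p,q,.0958,.013))-[175,90])*4.1667)
# handle in the first pictures
S0=np.load("scene0.npy");S=r.get_image("scene")
def cr(im,x,y): return cv2.resize(im[y:y+72,x:x+48,::-1],(400,600),interpolation=cv2.INTER_CUBIC)
cv2.imwrite("pics/cmp.png",np.hstack([cr(S0,203,105),cr(S,203,105)]))
```

```text
start, 800px scale [[326.55532273  57.13056565]
 [365.54085654  69.58797132]] [[346.18675271  67.96828239]]
grasp1 crop [[166.85208498 205.47199401]
 [243.92073532 276.71629219]]
```

View pics/cmp.png

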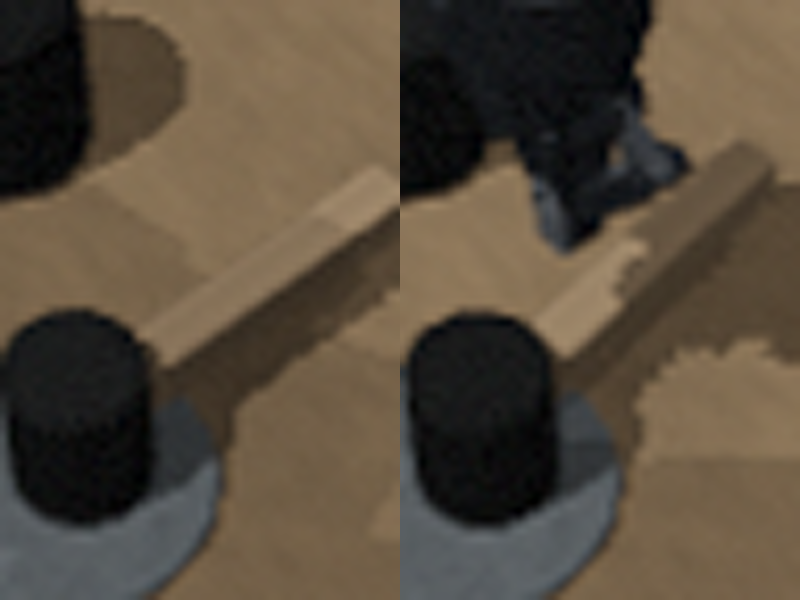

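Comparing the two pictures: the fingers grazed the handle top and swung its end about 8° toward −y (handle end now at right-panel (755,155)). The head stayed put on the pad. Both the picture (~28 mm) and the contact on the handle top (z 0.055 while the TCP read 0.023) say the real fingertips sit about 30 mm short of the reported TCP. I'll reopen, turn to the new handle yaw and go deeper in force-checked stages.

>>> drive_tool(
  series=[
    [[0.0854,0,0,0,0,0,-0.0565],[0.0854,0,0.0015,0,0,0,-0.0565],[0.0854,0,0,0,0,0,0],[0.0854,0,0,0,0,0,0],[0.0854,0,0,0,0,0,0],[0.0854,0,0,0,0,0,0],[0.0854,0,0,0.025,0,0,0],[0.0854,0,0,0.025,0,0,0],[0.0854,0,0,0.015,0,0,0],[0.0854,0,0,0.008,0,0,0],[0.0854,0,0,0,0,0,0],[0.0854,0,0,0,0,0,0]],
  ],
)

```text
time_s: 4.33
position: [0.4625, -0.3161, 0.0098]
tcp_rot: [0.997, 0.074, -0.0, -0.0]
contact_force: [-0.7, -0.8, 0.4]
gripper_width: 0.0853
grip_force: 0.0
```

Run:
```python
from h import *
s=r.sense();print(s["position"],s["tcp_rot"],s["contact_force"],s["gripper_width"])
```

```text
[ 0.46245359 -0.31608423  0.0098154 ] [ 9.97241704e-01  7.42223674e-02 -9.09322810e-05 -1.24868950e-04] [-0.74414222 -0.80240492  0.41305991] 0.08526592845651394
```

>>> drive_tool(
  series=[
    [[0.0854,0,0,0.004,0,0,0],[0.0854,0,0,0.004,0,0,0],[0.0854,0,0,0.004,0,0,0],[0.0854,0,0,0.003,0,0,0],[0.0854,0,0,0,0,0,0]],
  ],
)

```text
time_s: 4.75
position: [0.462, -0.3157, -0.0057]
tcp_rot: [0.997, 0.074, -0.0, -0.0]
contact_force: [0.4, -0.8, 0.4]
gripper_width: 0.0853
grip_force: 0.0
```

>>> drive_tool(
  series=[
    [[0.05,0,0,0,0,0,0],[0.04,0,0,0,0,0,0],[0.03,0,0,0,0,0,0],[0.03,0,0,0,0,0,0]],
  ],
  squeeze=110,
)

```text
time_s: 5.08
position: [0.4625, -0.3162, -0.005]
tcp_rot: [0.997, 0.074, 0.0, 0.0]
contact_force: [0.6, 0.9, 0.0]
gripper_width: 0.0388
grip_force: 0.0
```

>>> drive_tool(
  series=[
    [[0.0,0,0,0,0,0,0],[0.0,0,0,0,0,0,0],[0.0,0,0,0,0,0,0],[0.0,0,0,0,0,0,0],[0.0,0,0,0,0,0,0]],
  ],
  squeeze=110,
)

```text
time_s: 5.5
position: [0.4626, -0.3165, -0.0047]
tcp_rot: [0.997, 0.074, 0.0, 0.0]
contact_force: [-2.2, 0.4, 5.2]
gripper_width: 0.0223
grip_force: 107.8
```

The handle is now gripped (22 mm, 108 N). I'll lift and check how the mallet hangs.

>>> drive_tool(
  series=[
    [[0.0,0,0,-0.01,0,0,0],[0.0,0,0,-0.025,0,0,0],[0.0,0,0,-0.035,0,0,0],[0.0,0,0,-0.035,0,0,0],[0.0,0,0,-0.035,0,0,0],[0.0,0,0,-0.035,0,0,0],[0.0,0,0,-0.03,0,0,0],[0.0,0,0,0,0,0,0],[0.0,0,0,0,0,0,0]],
  ],
)

```text
time_s: 6.25
position: [0.4632, -0.3166, 0.2014]
tcp_rot: [0.997, 0.074, 0.001, 0.001]
contact_force: [-0.2, -0.5, -4.2]
gripper_width: 0.0223
grip_force: 108.5
```

```bash
cat > see.py <<'E'
from h import *
import sys
from scipy.spatial.transform import Rotation as Ro
OFF=.030  # real fingertips behind reported TCP
def mallet(p,q,a=.053):
    """predicted mallet frame from tool pose: grip a from head axis, mallet x=tool x, z=-tool z"""
    R=Ro.from_quat(q).as_matrix(); M=np.c_[R[:,0],-R[:,1],-R[:,2]]
    return p+M@np.array([a,0,-.017+OFF]),M     # face centre
def pts(p,q,a=.053):
    o,M=mallet(p,q,a); th=np.linspace(0,2*np.pi,24,endpoint=False)
    ring=lambda z:[o+M@np.array([.03*np.cos(t),.03*np.sin(t),z]) for t in th]
    h=[o+M@np.array([x,y,z]) for x in(-.03,-.17) for y in(-.012,.012) for z in(.023,.049)]
    return ring(0),ring(.072),h
def draw(n,im,p,q):
    b=np.ascontiguousarray(cv2.resize(im[:,:,::-1],None,fx=4,fy=4,interpolation=cv2.INTER_CUBIC))
    for g,c in zip(pts(p,q),((0,0,255),(0,255,0),(255,255,0))):
        for u in proj(n,g): cv2.circle(b,tuple(int(4*x+1.5) for x in u),1,c,-1)
    return b
E
python3 - <<'E'
from see import *
s=r.sense();print(s["position"],s["tcp_rot"],s["contact_force"],s["ft_torque"],s["gripper_width"],s["joint_pos"].round(3))
S=r.get_image("scene");T=r.get_image("top");out=[]
for n,im in(("scene",S),("top",T)):
    b=draw(n,im,s["position"],s["tcp_rot"])
    o,_=mallet(s["position"],s["tcp_rot"]);u=(4*proj(n,o)[0]).astype(int)
    x,y=u[0]-180,u[1]-330; out.append(b[y:y+600,x:x+400])
    print(n,u/4)
    m=(im.max(2)<38).astype(np.uint8)
cv2.imwrite("pics/held.png",np.hstack(out))
E
```

```text
[ 0.46319003 -0.3165868   0.20144525] [0.99722621 0.07440779 0.00131374 0.00127803] [-0.24664894 -0.50667209 -4.2083004 ] [0.0605059  0.14947624 0.02148527] 0.02226323714567383 [-0.725  0.077  1.767  0.     1.293  0.697]
scene [207.5 122. ]
top [324.  200.5]
```

View pics/held.png

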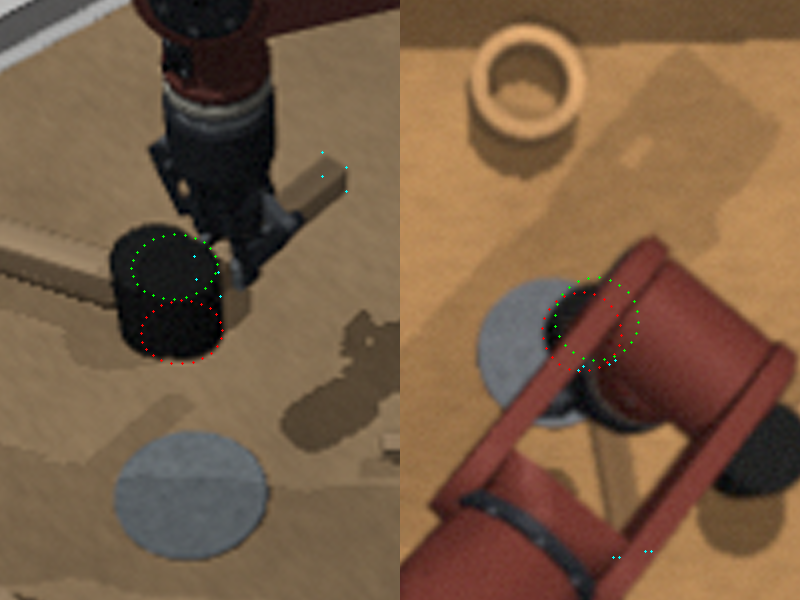

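The overlay fits: the head and handle end sit on the predicted outline, and the mallet hangs level. The scene head is at (180,300) and the handle end at (335,175). Next I'll compute the stand-off pose over the pin.

```bash
cat > plan.py <<'E'
from see import *
from scipy.linalg import logm,expm
ya=np.radians(-10.2);th=np.radians(38);O=np.array([.5768,.0030,.130])
d=np.array([np.cos(ya),np.sin(ya),0]);Z=np.array([0,0,1.])
u=-np.sin(th)*d+np.cos(th)*Z; mx=np.cos(th)*d+np.sin(th)*Z
def strike(s,a=.053,off=OFF):
    R=np.c_[mx,np.cross(-u,mx),-u]; M=np.c_[R[:,0],-R[:,1],-R[:,2]]
    return O+u*s-M@np.array([a,0,-.017+off]),R
def row(p,R,p1,R1,n):
    A=np.eye(4);A[:3,:3]=R;A[:3,3]=p;B=np.eye(4);B[:3,:3]=R1;B[:3,3]=p1
    D=expm(np.real(logm(np.linalg.inv(A)@B))/n)
    t=D[:3,3];w=Ro.from_matrix(D[:3,:3]).as_rotvec()
    path=[A@np.linalg.matrix_power(D,k) for k in range(n+1)]
    return t,w,np.array([x[:3,3] for x in path])
E
python3 - <<'E'
from plan import *
s=r.sense()
p1,R1=strike(.12); print("target",p1,Ro.from_matrix(R1).as_quat())
t,w,path=row(s["position"],Ro.from_quat(s["tcp_rot"]).as_matrix(),p1,R1,12)
print(t.round(4),w.round(4),np.linalg.norm(t),np.degrees(np.linalg.norm(w)));print(path.round(3))
E
```

```text
target [0.47086084 0.02206146 0.18168709] [ 0.94177533 -0.08405121  0.32427925  0.02894115]
[ 0.0006 -0.0282  0.001 ] [-0.0093  0.0551  0.0261] 0.028236175630804113 3.5349173528279305
[[ 0.461 -0.315  0.197]
 [ 0.457 -0.287  0.196]
 [ 0.454 -0.259  0.195]
 [ 0.452 -0.23   0.194]
 [ 0.451 -0.202  0.192]
 [ 0.451 -0.174  0.191]
 [ 0.451 -0.146  0.189]
 [ 0.452 -0.118  0.188]
 [ 0.454 -0.09   0.186]
 [ 0.457 -0.061  0.185]
 [ 0.461 -0.034  0.183]
 [ 0.466 -0.006  0.182]
 [ 0.471  0.022  0.182]]
```

>>> drive_tool(
  series=[
    [[0.0,0.0006,-0.0282,0.001,-0.0093,0.0551,0.0261],[0.0,0.0006,-0.0282,0.001,-0.0093,0.0551,0.0261],[0.0,0.0006,-0.0282,0.001,-0.0093,0.0551,0.0261],[0.0,0.0006,-0.0282,0.001,-0.0093,0.0551,0.0261],[0.0,0.0006,-0.0282,0.001,-0.0093,0.0551,0.0261],[0.0,0.0006,-0.0282,0.001,-0.0093,0.0551,0.0261],[0.0,0.0006,-0.0282,0.001,-0.0093,0.0551,0.0261],[0.0,0.0006,-0.0282,0.001,-0.0093,0.0551,0.0261],[0.0,0.0006,-0.0282,0.001,-0.0093,0.0551,0.0261],[0.0,0.0006,-0.0282,0.001,-0.0093,0.0551,0.0261],[0.0,0.0006,-0.0282,0.001,-0.0093,0.0551,0.0261],[0.0,0.0006,-0.0282,0.001,-0.0093,0.0551,0.0261]],
  ],
)

```text
time_s: 7.35
position: [0.4672, 0.0142, 0.1781]
tcp_rot: [0.945, -0.081, 0.315, 0.03]
contact_force: [0.2, -0.4, -4.6]
gripper_width: 0.0223
grip_force: 108.8
```

```bash
cat > st.py <<'E'
from plan import *
s=r.sense();R=Ro.from_quat(s["tcp_rot"]).as_matrix();p=s["position"]
o,M=mallet(p,s["tcp_rot"]); e=o-O
print("pos",p.round(4),"q",s["joint_pos"].round(2),"F",s["contact_force"].round(1),"Fu",(s["contact_force"]@u).round(1),"tau",s["ft_torque"].round(2),"w",s["gripper_width"].round(4),s["time_s"])
print("face: s",(e@u).round(4),"off x",(e@mx).round(4),"off y",(e@np.cross(u,mx)).round(4),"tilt err deg",np.degrees(np.arccos(min(1,M[:,2]@u))).round(2),"mx err",np.degrees(Ro.from_matrix(R.T@strike(.1)[1]).as_rotvec()).round(2))
E
python3 - <<'E'
from st import *
S=r.get_image("scene");T=r.get_image("top");out=[]
for n,im in(("scene",S),("top",T)):
    b=draw(n,im,p,s["tcp_rot"]); v=(4*proj(n,O+u*.06)[0]).astype(int)
    q=4*proj(n,[O+u*.048,O+u*.017])+1.5
    for k in q: cv2.circle(b,tuple(k.astype(int)),2,(255,0,255),-1)
    x,y=v[0]-200,v[1]-330; out.append(b[y:y+600,x:x+400])
cv2.imwrite("pics/over.png",np.hstack(out))
E
```

```text
Traceback (most recent call last):
  File "st.py", line 4, in <module>
    print("pos",p.round(4),"q",s["joint_pos"].round(2),"F",s["contact_force"].round(1),"Fu",(s["contact_force"]@u).round(1),"tau",s["ft_torque"].round(2),"w",s["gripper_width"].round(4),s["time_s"])
                                                                                                                                                              ^^^^^^^^^^^^^^^^^^^^^^^^
AttributeError: 'float' object has no attribute 'round'
```

```bash
sed -i 's/s\["gripper_width"\].round(4)/round(s["gripper_width"],4)/' st.py
python3 - <<'E'
from st import *
S=r.get_image("scene");T=r.get_image("top");out=[]
for n,im in(("scene",S),("top",T)):
    b=draw(n,im,p,s["tcp_rot"]); v=(4*proj(n,O+u*.06)[0]).astype(int)
    q=4*proj(n,[O+u*.048,O+u*.017])+1.5
    for k in q: cv2.circle(b,tuple(k.astype(int)),2,(255,0,255),-1)
    x,y=v[0]-200,v[1]-330; out.append(b[y:y+600,x:x+400])
cv2.imwrite("pics/over.png",np.hstack(out))
E
```

```text
pos [0.4672 0.0142 0.1781] q [-0.07 -0.58  2.46 -0.11  0.62  1.74] F [ 0.2 -0.4 -4.6] Fu -3.8 tau [ 0.04  0.79 -0.08] w 0.0223 7.35
face: s 0.1176 off x -0.0037 off y -0.0079 tilt err deg 1.09 mx err [0.12 1.08 0.41]
```

View pics/over.png

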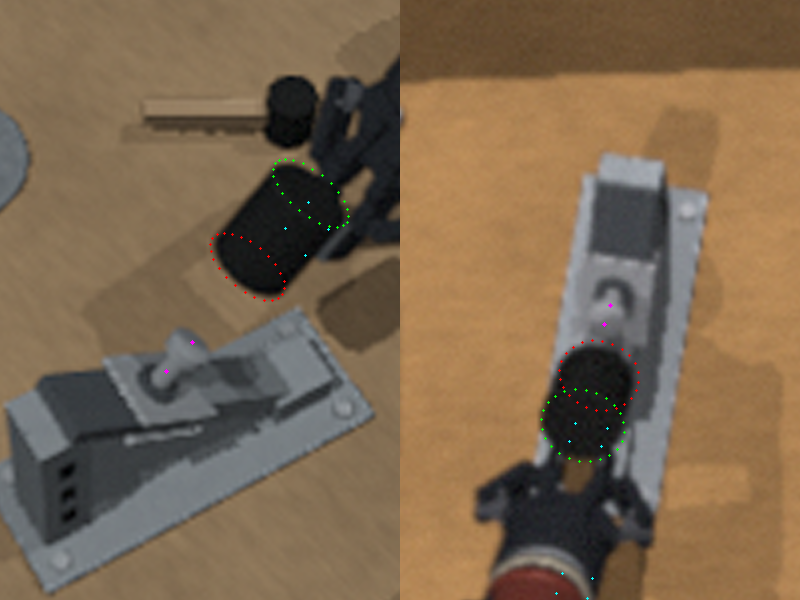

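The overlay matches in both views, so the offset is along the tool's z. The mallet is square at (270,235) in scene, and the pin head (magenta at (193,342)) is where predicted. Next I'll correct the residual.

```bash
cat > nx.py <<'E'
from st import *
import sys
def go(s_t,n):
    p1,R1=strike(s_t); t,w,path=row(p,R,p1,R1,n); print("row x%d"%n,t.round(4),w.round(4))
E
python3 -c "
from nx import *
go(.12,1);go(.075,3)"
```

```text
pos [0.466  0.0167 0.1763] q [-0.07 -0.58  2.46 -0.11  0.63  1.73] F [-0.9  0.9 -4. ] Fu -2.5 tau [ 0.17  0.82 -0.05] w 0.022 7.45
face: s 0.1168 off x -0.006 off y -0.0054 tilt err deg 1.38 mx err [-0.09  1.38  0.81]
row x1 [ 0.0064 -0.006  -0.0021] [-0.0015  0.0241  0.0142]
row x3 [ 0.0024 -0.002   0.0143] [-0.0005  0.008   0.0047]
```

>>> drive_tool(
  series=[
    [[0.0,0.0024,-0.002,0.0143,-0.0005,0.008,0.0047],[0.0,0.0024,-0.002,0.0143,-0.0005,0.008,0.0047],[0.0,0.0024,-0.002,0.0143,-0.0005,0.008,0.0047],[0.0,0,0,0,0,0,0],[0.0,0,0,0,0,0,0]],
  ],
)

```text
time_s: 7.87
position: [0.5012, 0.0118, 0.1502]
tcp_rot: [0.941, -0.087, 0.326, 0.031]
contact_force: [-0.6, -0.2, -4.6]
gripper_width: 0.0223
grip_force: 108.8
```

```bash
python3 -c "
from nx import *
go(.075,1);go(.05,4)"
```

```text
pos [0.5012 0.0118 0.1502] q [-0.07 -0.42  2.43 -0.17  0.47  1.81] F [-0.6 -0.2 -4.6] Fu -3.3 tau [ 0.15  0.74 -0.06] w 0.0223 7.8667
face: s 0.0759 off x 0.0055 off y -0.0049 tilt err deg 0.38 mx err [ 0.33 -0.19 -0.31]
row x1 [-0.0056 -0.0047  0.0007] [ 0.0057 -0.0033 -0.0053]
row x4 [-0.0014 -0.0012  0.0064] [ 0.0014 -0.0008 -0.0013]
```

>>> drive_tool(
  series=[
    [[0.0,-0.0006,-0.0011,0.0064,0.0014,-0.0008,-0.0013],[0.0,-0.0006,-0.0011,0.0064,0.0014,-0.0008,-0.0013],[0.0,-0.0006,-0.0011,0.0064,0.0014,-0.0008,-0.0013],[0.0,-0.0006,-0.0011,0.0064,0.0014,-0.0008,-0.0013]],
  ],
)

```text
time_s: 8.2
position: [0.5189, 0.014, 0.1327]
tcp_rot: [0.94, -0.084, 0.329, 0.029]
contact_force: [-0.5, 0.2, -3.5]
gripper_width: 0.0222
grip_force: 109.0
```

```bash
python3 -c "
from nx import *
go(.04,4)"
```

```text
pos [0.5189 0.014  0.1327] q [-0.06 -0.32  2.41 -0.19  0.39  1.83] F [-0.5  0.2 -3.5] Fu -2.4 tau [0.15 0.74 0.04] w 0.0222 8.2
face: s 0.0519 off x 0.0081 off y 0.0006 tilt err deg 0.54 mx err [-0.08 -0.53 -0.02]
row x4 [-0.0021  0.0002  0.0028] [-0.0004 -0.0023 -0.0001]
```

>>> drive_tool(
  series=[
    [[0.0,-0.0014,0,0.003,-0.0004,-0.0015,0],[0.0,-0.0014,0,0.003,-0.0004,-0.0015,0],[0.0,-0.0014,0,0.003,-0.0004,-0.0015,0],[0.0,0,0,0.003,0,0,0],[0.0,0,0,0,0,0,0]],
  ],
)

```text
time_s: 8.62
position: [0.5246, 0.0134, 0.1226]
tcp_rot: [0.94, -0.084, 0.328, 0.029]
contact_force: [-0.6, -0.5, 1.9]
gripper_width: 0.0221
grip_force: 109.9
```

```bash
python3 -c "
from nx import *
go(.03,4)"
```

```text
pos [0.5246 0.0134 0.1226] q [-0.06 -0.28  2.41 -0.2   0.36  1.85] F [-0.6 -0.5  1.9] Fu 1.8 tau [-0.09  0.04 -0.12] w 0.0221 8.6167
face: s 0.0404 off x 0.0064 off y 0.0009 tilt err deg 0.5 mx err [-0.05 -0.5  -0.02]
row x4 [-0.0016  0.0002  0.0025] [-0.0002 -0.0022 -0.0001]
```

In contact now (about 5 N). Driving on along the pin axis.

>>> drive_tool(
  series=[
    [[0.0,0,0,0.004,0,0,0],[0.0,0,0,0.004,0,0,0],[0.0,0,0,0.004,0,0,0]],
  ],
)

```text
time_s: 8.87
position: [0.5317, 0.0121, 0.1131]
tcp_rot: [0.94, -0.084, 0.328, 0.029]
contact_force: [-3.1, -1.7, 5.6]
gripper_width: 0.0222
grip_force: 110.3
```

```bash
python3 -c "
from nx import *
go(.02,4)"
```

```text
pos [0.5317 0.0121 0.1131] q [-0.07 -0.24  2.4  -0.22  0.32  1.87] F [-3.1 -1.7  5.6] Fu 6.1 tau [-0.36 -0.22 -0.35] w 0.0222 8.8667
face: s 0.0285 off x 0.0062 off y 0.001 tilt err deg 0.5 mx err [-0.06 -0.49 -0.02]
row x4 [-0.0016  0.0003  0.002 ] [-0.0003 -0.0022 -0.0001]
```

>>> drive_tool(
  series=[
    [[0.0,0,0,0.003,0,0,0],[0.0,0,0,0.003,0,0,0],[0.0,0,0,0.002,0,0,0],[0.0,0,0,0,0,0,0]],
  ],
)

```text
time_s: 9.2
position: [0.5365, 0.0113, 0.1065]
tcp_rot: [0.94, -0.084, 0.328, 0.029]
contact_force: [-0.8, -0.7, 2.8]
gripper_width: 0.0224
grip_force: 110.0
```

```bash
python3 -c "
from nx import *
S=r.get_image('scene');T=r.get_image('top');out=[]
for n,im in(('scene',S),('top',T)):
    b=draw(n,im,p,s['tcp_rot']); v=(4*proj(n,O+u*.04)[0]).astype(int)
    x,y=v[0]-200,v[1]-300; out.append(b[y:y+600,x:x+400])
cv2.imwrite('pics/press.png',np.hstack(out))"
```

```text
pos [0.5365 0.0113 0.1065] q [-0.07 -0.21  2.39 -0.23  0.3   1.88] F [-0.8 -0.7  2.8] Fu 2.6 tau [-0.1  -0.11 -0.03] w 0.0224 9.2
face: s 0.0202 off x 0.006 off y 0.001 tilt err deg 0.46 mx err [-0.06 -0.46 -0.01]
```

>>> drive_tool(
  series=[
    [[0.0,0,0,0.0015,0,0,0],[0.0,0,0,0.0015,0,0,0]],
  ],
)

```text
time_s: 9.47
position: [0.5363, 0.0114, 0.1031]
tcp_rot: [0.941, -0.084, 0.326, 0.029]
contact_force: [-22.1, 3.2, 21.8]
gripper_width: 0.0222
grip_force: 114.0
```

>>> drive_tool(
  series=[
    [[0.0,0,0,0.001,0,0,0]],
  ],
)

```text
time_s: 9.55
position: [0.5363, 0.0114, 0.102]
tcp_rot: [0.941, -0.084, 0.326, 0.029]
contact_force: [-22.6, 3.3, 20.9]
gripper_width: 0.0227
grip_force: 114.5
```

>>> drive_tool(
  series=[
    [[0.0,0,0,0.001,0,0,0]],
  ],
)

```text
time_s: 9.63
position: [0.5362, 0.0114, 0.1007]
tcp_rot: [0.941, -0.084, 0.325, 0.029]
contact_force: [-25.2, 3.7, 21.0]
gripper_width: 0.0227
grip_force: 115.2
```

```bash
python3 -c "
from nx import *"
```

```text
pos [0.5362 0.0114 0.1007] q [-0.07 -0.2   2.39 -0.24  0.29  1.89] F [-25.2   3.7  21. ] Fu 32.2 tau [ 0.05  0.15 -0.06] w 0.0227 9.6333
face: s 0.0155 off x 0.0023 off y 0.001 tilt err deg 0.12 mx err [-0.02 -0.11  0.01]
```

Force jumped from about 9 N to 32 N at s ≈ 0.017, which fits the head landing on the collar. I'll back off and check the pin.

>>> drive_tool(
  series=[
    [[0.0,0,0,-0.006,0,0,0],[0.0,0,0,-0.02,0,0,0],[0.0,0,0,-0.03,0,0,0],[0.0,0,0,-0.03,0,0,0],[0.0,0,0,-0.02,0,0,0],[0.0,-0.035,0,-0.015,0,0,0],[0.0,-0.035,0,-0.015,0,0,0],[0.0,0,0,0,0,0,0],[0.0,0,0,0,0,0,0]],
  ],
)

```text
time_s: 10.38
position: [0.412, 0.0407, 0.177]
tcp_rot: [0.944, -0.084, 0.318, 0.031]
contact_force: [-0.2, -0.5, -3.6]
gripper_width: 0.0222
grip_force: 110.7
```

```bash
python3 -c "
from nx import *
S0=np.load('scene0.npy');S=r.get_image('scene');T=r.get_image('top');np.save('S2.npy',S);np.save('T2.npy',T)
def ring(n,b,ss,x0,y0,f):
    for sv in ss:
        for t in np.linspace(0,2*np.pi,24,endpoint=False):
            k=proj(n,O+u*sv+.016*(mx*np.cos(t)+np.cross(u,mx)*np.sin(t)))[0]
            cv2.circle(b,(int((k[0]-x0+.5)*f),int((k[1]-y0+.5)*f)),1,(0,0,255) if sv==.017 else (0,255,0),-1)
out=[]
for im,ss in((S0,[]),(S,[.017])):
    x0,y0=240,195; b=np.ascontiguousarray(cv2.resize(im[y0:y0+50,x0:x0+50,::-1],(400,400),interpolation=cv2.INTER_CUBIC)); ring('scene',b,ss,x0,y0,8); out.append(b)
A=np.hstack(out)
# held mallet
b=draw('scene',S,p,s['tcp_rot']);o,_=mallet(p,s['tcp_rot']);v=(4*proj('scene',o)[0]).astype(int);x=min(max(v[0]-300,0),2048-800);y=max(v[1]-110,0)
cv2.imwrite('pics/after.png',np.vstack([A,cv2.resize(b[y:y+200,x:x+800],(800,200))]))
# head blob of pin, before and after
"
```

```text
pos [0.412  0.0407 0.177 ] q [ 0.04 -0.78  2.55 -0.2   0.74  1.89] F [-0.2 -0.5 -3.6] Fu -2.8 tau [ 0.11  0.67 -0.04] w 0.0222 10.3833
face: s 0.1533 off x -0.051 off y 0.0081 tilt err deg 0.83 mx err [0.25 0.8  0.07]
```

View pics/after.png

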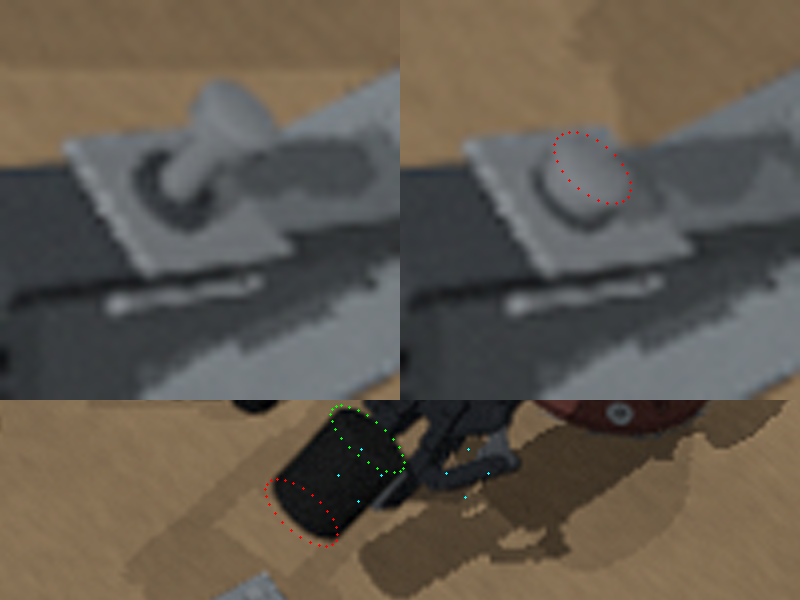

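The right panel shows the head down on the collar: its outline matches the seated ring (s = 17 mm) at (590,168), and the shank is no longer visible, unlike in the left panel. The mallet is still held, with only a small slip. Now I'll return it to above the pad.

```bash
cat > back.py <<'E'
from nx import *
def down(x,y,z,yaw=4):
    c,sn=np.cos(np.radians(yaw)),np.sin(np.radians(yaw))
    return np.array([x,y,z]),np.c_[[c,sn,0],[sn,-c,0],[0,0,-1.]]
def to(x,y,z,n,yaw=4):
    t,w,path=row(p,R,*down(x,y,z,yaw),n); print("row x%d"%n,t.round(4),w.round(4),np.linalg.norm(t).round(4),np.degrees(np.linalg.norm(w)).round(2)); return path
E
python3 -c "
from back import *
print(s['joint_pos'])
print(to(.470,-.3157,.17,13).round(3))"
```

```text
pos [0.4125 0.04   0.1774] q [ 0.04 -0.78  2.55 -0.2   0.74  1.89] F [-0.2 -0.7 -3.8] Fu -2.9 tau [0.14 0.7  0.02] w 0.022 10.4833
face: s 0.1533 off x -0.0503 off y 0.0074 tilt err deg 0.77 mx err [0.3  0.71 0.01]
[ 0.03651734 -0.77565468  2.55249774 -0.20108896  0.73600976  1.89241429]
row x13 [0.0056 0.0271 0.0031] [ 0.0066 -0.0498 -0.0185] 0.0278 3.07
[[ 0.412  0.04   0.177]
 [ 0.414  0.012  0.178]
 [ 0.416 -0.015  0.179]
 [ 0.418 -0.043  0.18 ]
 [ 0.421 -0.071  0.18 ]
 [ 0.425 -0.098  0.181]
 [ 0.429 -0.126  0.18 ]
 [ 0.433 -0.153  0.18 ]
 [ 0.438 -0.181  0.179]
 [ 0.444 -0.208  0.178]
 [ 0.45  -0.235  0.177]
 [ 0.456 -0.262  0.175]
 [ 0.463 -0.289  0.173]
 [ 0.47  -0.316  0.17 ]]
```

>>> drive_tool(
  series=[
    [[0.0,0.03,0.005,0,0,0,0],[0.0,0.0045,0.0271,0.0031,0.0066,-0.0498,-0.0185],[0.0,0.0045,0.0271,0.0031,0.0066,-0.0498,-0.0185],[0.0,0.0045,0.0271,0.0031,0.0066,-0.0498,-0.0185],[0.0,0.0045,0.0271,0.0031,0.0066,-0.0498,-0.0185],[0.0,0.0045,0.0271,0.0031,0.0066,-0.0498,-0.0185],[0.0,0.0045,0.0271,0.0031,0.0066,-0.0498,-0.0185],[0.0,0.0045,0.0271,0.0031,0.0066,-0.0498,-0.0185],[0.0,0.0045,0.0271,0.0031,0.0066,-0.0498,-0.0185],[0.0,0.0045,0.0271,0.0031,0.0066,-0.0498,-0.0185],[0.0,0.0045,0.0271,0.0031,0.0066,-0.0498,-0.0185],[0.0,0,0,0,0,0,0]],
  ],
)

```text
time_s: 11.48
position: [0.4627, -0.2447, 0.1901]
tcp_rot: [0.997, 0.003, 0.079, 0.01]
contact_force: [0.2, -0.2, -2.9]
gripper_width: 0.0223
grip_force: 110.7
```

```bash
python3 -c "
from back import *
to(.470,-.3157,.15,4)
S=r.get_image('scene');np.save('S3.npy',S)"
```

```text
pos [ 0.4627 -0.2447  0.1901] q [-0.67 -0.1   1.97  0.09  1.14  0.86] F [ 0.2 -0.2 -2.9] Fu -2.4 tau [0.02 0.27 0.06] w 0.0223 11.4833
face: s 0.0757 off x 0.035 off y -0.2544 tilt err deg 28.95 mx err [-3.16 28.81 10.13]
row x4 [0.0003 0.0177 0.0104] [ 0.0062 -0.0391 -0.016 ] 0.0205 2.45
```

>>> drive_tool(
  series=[
    [[0.0,0.0003,0.0177,0.0104,0.0062,-0.0391,-0.016],[0.0,0.0003,0.0177,0.0104,0.0062,-0.0391,-0.016],[0.0,0.0003,0.0177,0.0104,0.0062,-0.0391,-0.016],[0.0,0.0003,0.0177,0.0104,0.0062,-0.0391,-0.016],[0.0,0,0,0,0,0,0],[0.0,0,0,0,0,0,0]],
  ],
)

```text
time_s: 12.03
position: [0.4682, -0.309, 0.1495]
tcp_rot: [0.999, 0.036, 0.0, -0.003]
contact_force: [-0.2, -0.6, -3.8]
gripper_width: 0.0223
grip_force: 110.6
```

```bash
python3 -c "
from back import *
to(.470,-.3157,.03,4)
S=r.get_image('scene');hsv=cv2.cvtColor(S,cv2.COLOR_RGB2HSV)
o,M=mallet(p,s['tcp_rot']);print('face',o, 'px',proj('scene',[o,o+M[:,2]*.072,o-M[:,0]*.17+M[:,2]*.049]))
# head silhouette vs predicted outline for several pitch slips about the grip
m=(S.max(2)<45).astype(np.uint8)
g=o-M[:,0]*.053+M[:,2]*.036
A,B,H=pts(p,s['tcp_rot'])
hull=cv2.convexHull((proj('scene',np.array(A+B))).astype(np.float32))
print('hull box',hull.min((0,1)),hull.max((0,1)))
x,y=proj('scene',o+M[:,2]*.036)[0].astype(int)
for v in range(y-22,y+24,3):
    rw=m[v,x-30:x+40]; print(v,x,''.join('#' if k else '.' for k in rw))
"
```

```text
pos [ 0.4682 -0.309   0.1495] q [-0.71  0.13  1.81  0.    1.2   0.79] F [-0.2 -0.6 -3.8] Fu -2.9 tau [-0.05  0.15 -0.01] w 0.0223 12.0333
face: s 0.0258 off x 0.0199 off y -0.3132 tilt err deg 38.04 mx err [-5.06 37.8  13.73]
row x4 [0.0003 0.0018 0.0299] [-0.0013 -0.0001  0.0007] 0.0299 0.09
face [ 0.52110309 -0.30520349  0.16257266] px [[208.18508602 134.61842495]
 [206.23046286 119.32016237]
 [248.08192224  94.57301124]]
hull box [195.94951 111.45576] [218.00288 142.5044 ]
105 207 .............#######################################..................
108 207 ..............######################################..................
111 207 ..............#####################################...#....##.........
114 207 ..............##########################....##############............
117 207 ...............##########################....##########...............
120 207 ................#########################.....#####...................
123 207 ................##########################.....###....................
126 207 ..................#######################.............................
129 207 ......................###################.............................
132 207 ......................###################.............................
135 207 .......................##################.............................
138 207 ........................###############...............................
141 207 ......................................................................
144 207 ......................................................................
147 207 ......................................................................
150 207 ......................................................................
```

>>> drive_tool(
  series=[
    [[0.0,0.001,0.002,0.03,0,0,0],[0.0,0.001,0.002,0.03,0,0,0],[0.0,0.001,0.002,0.03,0,0,0],[0.0,0,0.001,0.025,0,0,0],[0.0,0,0,0.015,0,0,0],[0.0,0,0,0.005,0,0,0],[0.0,0,0,0.002,0,0,0],[0.0,0,0,0,0,0,0],[0.0,0,0,0,0,0,0]],
  ],
)

```text
time_s: 12.83
position: [0.4747, -0.3172, 0.0169]
tcp_rot: [0.999, 0.037, 0.003, 0.0]
contact_force: [0.4, -0.1, -3.3]
gripper_width: 0.0221
grip_force: 110.7
```

```bash
python3 -c "
from back import *
print(mallet(p,s['tcp_rot'])[0], 'F tool',(R.T@s['contact_force']).round(2),'tau tool',(R.T@s['ft_torque']).round(3))
S=r.get_image('scene');np.save('S4.npy',S);m=(S.max(2)<45).astype(np.uint8)
S0=np.load('scene0.npy')
for nm,im in(('now',S),('start',S0)):
    m=(im.max(2)<45).astype(np.uint8); print(nm)
    for v in range(136,180,3): print(v,''.join('#' if k else '.' for k in m[v,190:250]))
"
```

```text
pos [ 0.4747 -0.3172  0.0169] q [-0.71  0.33  1.86  0.    0.95  0.78] F [ 0.4 -0.1 -3.3] Fu -2.8 tau [0.01 0.2  0.04] w 0.0221 12.8333
face: s -0.0833 off x -0.0556 off y -0.32 tilt err deg 37.68 mx err [-4.8  37.47 13.89]
[ 0.52749149 -0.31327132  0.03017599] F tool [0.38 0.15 3.28] tau tool [ 0.021 -0.199 -0.036]
now
136 .......................##############.......................
139 ...............#######....#..########..#....#...............
142 ...........###############....#############.................
145 ..........#################.....#######.....................
148 ..........##################.....###........................
151 ..........##################................................
154 ..........###################...............................
157 ..........##################................................
160 ...........#################................................
163 .............############...................................
166 ............................................................
169 ............................................................
[... 476 characters left out ...]
...##################.............................
151 .............##################.............................
154 ..............##################............................
157 ..............##################............................
160 ..............##################............................
163 ...............#################............................
166 ..................##########................................
169 ............................................................
172 ............................................................
175 ............................................................
178 ............................................................
```

The head silhouette edges suggest the mallet slipped about 3° head-up in the grip, so I'll level it with a −0.055 rad pitch while lowering, then feel for the pad.

>>> drive_tool(
  series=[
    [[0.0,-0.001,0,0.005,0,-0.0275,0],[0.0,0,0,0.005,0,-0.0275,0],[0.0,0,0,0.004,0,0,0],[0.0,0,0,0.002,0,0,0],[0.0,0,0,0,0,0,0]],
  ],
)

```text
time_s: 13.3
position: [0.4715, -0.3157, -0.0023]
tcp_rot: [0.999, 0.037, -0.027, -0.001]
contact_force: [-0.9, 0.2, -3.8]
gripper_width: 0.0223
grip_force: 110.7
```

>>> drive_tool(
  series=[
    [[0.0,0,0,0.0015,0,0,0],[0.0,0,0,0.0015,0,0,0],[0.0,0,0,0,0,0,0]],
  ],
)

```text
time_s: 13.55
position: [0.4715, -0.3163, -0.0045]
tcp_rot: [0.999, 0.037, -0.026, -0.0]
contact_force: [-0.2, 0.1, -3.4]
gripper_width: 0.0221
grip_force: 110.7
```

```bash
python3 -c "
from back import *
print(mallet(p,s['tcp_rot'])[0], 'F tool',(R.T@s['contact_force']).round(2),'tau tool',(R.T@s['ft_torque']).round(3))"
```

```text
pos [ 0.4715 -0.3163 -0.0045] q [-0.69  0.38  1.83 -0.04  0.96  0.83] F [-0.2  0.1 -3.4] Fu -2.5 tau [ 0.04  0.08 -0.02] w 0.0221 13.55
face: s -0.101 off x -0.0727 off y -0.3196 tilt err deg 40.95 mx err [-4.57 40.81 14.  ]
[ 0.52500849 -0.31240395  0.00566963] F tool [-0.   -0.11  3.37] tau tool [ 0.049 -0.076  0.022]
```

>>> drive_tool(
  series=[
    [[0.0,0,0,0.001,0,0,0],[0.0,0,0,0.001,0,0,0],[0.0,0,0,0,0,0,0]],
  ],
)

```text
time_s: 13.8
position: [0.4718, -0.3166, -0.0052]
tcp_rot: [0.999, 0.037, -0.026, -0.0]
contact_force: [-3.4, 1.9, 3.3]
gripper_width: 0.0225
grip_force: 111.7
```

>>> drive_tool(
  series=[
    [[0.0,0,0,0.001,0,0,0],[0.0,0,0,0,0,0,0]],
  ],
)

```text
time_s: 13.97
position: [0.4718, -0.3167, -0.0052]
tcp_rot: [0.999, 0.037, -0.026, -0.0]
contact_force: [-5.4, 2.2, 9.2]
gripper_width: 0.0223
grip_force: 112.7
```

```bash
python3 -c "
from back import *
print(mallet(p,s['tcp_rot'])[0], 'F tool',(R.T@s['contact_force']).round(2),'tau tool',(R.T@s['ft_torque']).round(3))"
```

```text
pos [ 0.4718 -0.3167 -0.0052] q [-0.69  0.38  1.83 -0.04  0.96  0.83] F [-5.4  2.2  9.2] Fu 10.8 tau [0.6  0.76 0.06] w 0.0223 13.9667
face: s -0.1017 off x -0.0729 off y -0.3199 tilt err deg 40.97 mx err [-4.56 40.82 14.02]
[ 0.52522103 -0.31273858  0.00494728] F tool [-5.75 -2.63 -8.9 ] tau tool [ 0.649 -0.712 -0.095]
```

On the pad now (about 12 N). I'll ease off a little and release.

>>> drive_tool(
  series=[
    [[0.0,0,0,-0.0015,0,0,0],[0.0,0,0,0,0,0,0],[0.03,0,0,0,0,0,0],[0.04,0,0,0,0,0,0],[0.06,0,0,0,0,0,0],[0.0854,0,0,0,0,0,0],[0.0854,0,0,0,0,0,0],[0.0854,0,0,0,0,0,0],[0.0854,0,0,0,0,0,0],[0.0854,0,0,0,0,0,0]],
  ],
)

```text
time_s: 14.8
position: [0.4718, -0.3164, -0.0057]
tcp_rot: [0.999, 0.037, -0.026, -0.0]
contact_force: [0.7, -0.0, 0.3]
gripper_width: 0.0853
grip_force: 0.0
```

```bash
python3 -c "
from back import *
S=r.get_image('scene')
for v in range(136,180,3): print(v,''.join('#' if k else '.' for k in (S.max(2)<45)[v,190:250]))
"
```

```text
pos [ 0.4718 -0.3164 -0.0057] q [-0.69  0.39  1.83 -0.04  0.96  0.83] F [ 0.7 -0.   0.3] Fu -0.2 tau [-0.04 -0.01 -0.03] w 0.0853 14.8
face: s -0.102 off x -0.0732 off y -0.3196 tilt err deg 40.92 mx err [-4.55 40.78 14.01]
136 ...................####################.....................
139 ...................####....#########.......##...............
142 ..............................##.....###...###..............
145 ..............##########........##############..............
148 ..........#################........##..########.............
151 ..........##################........###########.............
154 ..........##################...........####.................
157 ..........##################................................
160 ...........##################...............................
163 ...........##################...............................
166 .............##############.................................
169 ............................................................
172 ............................................................
175 ............................................................
178 ............................................................
```

>>> drive_tool(
  series=[
    [[0.0854,-0.001,0,-0.012,0,0,0],[0.0854,-0.002,0,-0.025,0,0,0],[0.0854,-0.002,0,-0.035,0,0,0],[0.0854,-0.002,0,-0.035,0,0,0],[0.0854,-0.002,0,-0.035,0,0,0],[0.0854,-0.035,0,-0.015,0,0,0],[0.0854,-0.035,0,-0.015,0,0,0],[0.0854,-0.03,0,-0.01,0,0,0],[0.0854,0,0,0,0,0,0],[0.0854,0,0,0,0,0,0]],
  ],
)

```text
time_s: 15.68
position: [0.3724, -0.3249, 0.1838]
tcp_rot: [0.999, 0.036, -0.025, 0.001]
contact_force: [0.4, -1.1, -0.2]
gripper_width: 0.0853
grip_force: 0.0
```

```bash
python3 -c "
from back import *
S=r.get_image('scene');T=r.get_image('top');S0=np.load('scene0.npy');T0=np.load('top0.npy')
for v in range(136,180,4): print(v,''.join('#' if k else '.' for k in (S.max(2)<45)[v,190:250]))
for n,im in(('scene',S),('top',T)):
    m=(im.max(2)<38).astype(np.uint8);N,l,st,c=cv2.connectedComponentsWithStats(m)
    for i in range(1,N):
        if 150<st[i,4]<520: print(n,st[i],c[i].round(1),onz(n,*c[i],.078 if n=='top' else .042).round(4))
# bystanders unchanged: mean abs diff in their areas
A=lambda a,b,x,y,w,h:np.abs(a[y:y+h,x:x+w].astype(int)-b[y:y+h,x:x+w]).mean().round(2)
print('carton',A(S,S0,305,245,80,80),'cutter',A(S,S0,250,305,62,32),'tape',A(S,S0,133,180,42,40), A(T,T0,125,185,40,55),A(T,T0,145,135,30,50),A(T,T0,292,122,38,35))
# pin: head blob vs seated image right after driving
print('pin since drive',A(S,np.load('S2.npy'),252,205,30,25))
"
```

```text
pos [ 0.3724 -0.3249  0.1838] q [-0.83 -0.02  1.91 -0.04  1.29  0.68] F [ 0.4 -1.1 -0.2] Fu -0.6 tau [-0.01 -0.03  0.02] w 0.0853 15.6833
face: s 0.1067 off x -0.0324 off y -0.3457 tilt err deg 40.74 mx err [-4.38 40.61 13.94]
136 ............................................................
140 ............................................................
144 ................######......................................
148 ..........#################.................................
152 ..........##################................................
156 ..........###################...............................
160 ...........##################...............................
164 ............################................................
168 ...............########.....................................
172 ............................................................
176 ............................................................
scene [303   0  89  26 324] [342.9  10.3] [-0.378  -0.5534  0.042 ]
scene [450  24  62 103 187] [482.5  72.4] [-0.5414  0.0507  0.042 ]
scene [388  46  26  29 163] [394.2  58.5] [-0.3183 -0.2207  0.042 ]
scene [397  47  24  19 269] [408.4  58. ] [-0.3662 -0.1867  0.042 ]
scene [288 142  14  18 181] [294.5 150.7] [ 0.2921 -0.1476  0.042 ]
scene [200 144  19  25 389] [208.8 156.1] [ 0.5241 -0.3132  0.042 ]
top [309 195  18  18 241] [317.7 203.7] [ 0.5234 -0.3081  0.078 ]
top [362 219  19  17 151] [372.7 225.8] [ 0.4453 -0.4892  0.078 ]
carton 1.07 cutter 1.08 tape 1.18 2.62 2.58 2.53
pin since drive 4.45
```

The mallet stands upright at the pad centre: head at (0.524, −0.313), same silhouette area as at the start. The bystanders are unchanged, and the pin bottomed out against 32 N, well over its 10 N drag. Handing in.

```bash
python3 -c "
from plant import r
print(r.sign_off())"
```

```text
the job is handed in; nothing more can be done
None
```

The pin looks driven fully home on its collar: it stopped hard at 32 N and its head matches the seated outline. The mallet stands face down at the centre of its pad, let go, with the carton, tape roll and cutter unmoved; my first grasp missed and swung the handle about 8° on the pad, and the job was handed in at about 16 s.

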